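# Pack the patisserie order and slide it to the pick-up mat

## Robot

A 6-joint arm with a two-finger parallel gripper is mounted at the origin on the work surface. World frame = base frame: x ahead of the robot, y to its left, z up, the work surface at z = 0. Lengths are in m, angles in rad, forces in N, time in s.
With the tool pointing down it reaches from about 0.3 to 0.825 m from the base axis. Payload 5.4 kg.
Tool frame: the origin (TCP) lies at the very end of the fingers, on their centre line; the grasp point (between the pads) lies 19 mm behind it; z points along the fingers, y is the line along which they close (so a half turn about z gives the same grasp; the last joint's range is limited). The gripper opens to 92 mm and grips with 3 to 60 N. Pads are 20 mm wide; open, the fingers measure 128 mm over their backs; the gripper's body (75 mm by 189 mm) begins 69 mm behind the grasp point.
Start: joints at [1.129, 0.158, 1.597, -0, 1.386, -0.21], TCP at [0.132, 0.56, 0.215] pointing down, gripper open.
Joint ranges: [-2.91, 2.91], [-0.94, 2.29], [0.18, 2.7], [-1.29, 4.43], [0.17, 2.64], [-3, 3]. Speed limits (rad/s): [2.57, 2.57, 3.14, 3.14, 3.14, 3.14].

## Interface

Orientations are given as a rotation vector (axis times angle).
In Python, from workcell import bot gives the robot as it stands. Calls block until the motion is done:
- bot.goto(position, orientation): joint-space move of the TCP to a pose.
- bot.line_to(position, rot=None, max_speed=0.15): straight line of the TCP; rot=None keeps the orientation; max_speed is the mean speed in m/s.
- bot.set_joints(angles): joint-space move.
- bot.set_gripper(opening, newtons=None): opening from 0.0 (shut) to 1.0 (fully open); newtons is the grip in N (None keeps the last); returns when the fingers have stopped.
- bot.hold(seconds).
- bot.inverse_kinematics(position, orientation): joint angles nearest the present ones, or None.
- bot.read_camera(name): name is "scene" or "top" or "wrist"; returns a dict with "pixels" (400x640x3 uint8, blue, green, red), "fx", "fy", "cx", "cy" (pixels), "R" (3x3) and "t" (3): a world point X has camera coordinates R X + t. Camera axes: x right, y down, z forward; pixel columns grow to the right and rows downward; lengths in m; the calibration is good to about 2 mm. A picture is of the moment at which its call begins. There is no depth.
A pose or a line that the arm cannot do raises bot.MotionError and nothing moves.
- bot.job_done(): hands the job in; it is judged then, once.
Readings, each from a call of its own:
- bot.current_clock(): time.
- bot.current_joints(): joint angles.
- bot.current_joint_vel(): joint speeds.
- bot.current_effort(): joint torques, N m.
- bot.current_ee_pos(): TCP position.
- bot.current_tool_rot(): TCP orientation.
- bot.current_contact_force(): force on the tool from outside, world axes, zero at the start.
- bot.current_ft_torque(): the same for the moment, N m.
- bot.current_opening(): opening from 0.0 (shut) to 1.0 (fully open).
- bot.current_grip_force(): force on a finger pad.
Only numpy, scipy, OpenCV 4.12 (cv2) and the standard library are available. Lean on these libraries where they do the work, as an engineer would, in place of code of your own. Each camera call takes 0.05 s, during which the arm holds its last target. There are 200 camera calls.

## Task

Pack every carry box and tin standing on the bench into the cardboard carton so that they all fit at once, each set down gently, not dropped, to stand upright flat on the carton's floor, and none tipped over on the way. When the order is complete, slide the full carton along the bench, without lifting it, until it stands wholly on the black pick-up mat, square to it. Leave the spatula, the bowl and the sugar shaker where they are.

Things in the scene. Friction and masses are not known exactly. Their poses are not given: they have to be found in the camera images.
- loaf1_mid (a point): white folded patisserie carry box for a small loaf cake: body 122 (its x) x 58 (its y) mm; straight walls and a sloping roof up to 53 mm above its underside, then an upright card handle on the centre line along its x, 56 mm long and 10 mm thick, to 82 mm. The point lies on its centre line half-way up, 41 mm above its underside. 0.14 kg
- loaf2_mid (a point): white folded patisserie carry box for a small loaf cake: body 122 (its x) x 58 (its y) mm; straight walls and a sloping roof up to 53 mm above its underside, then an upright card handle on the centre line along its x, 56 mm long and 10 mm thick, to 82 mm. The point lies on its centre line half-way up, 41 mm above its underside. 0.14 kg; absent in some starts
- cube1_mid (a point): white folded patisserie carry box for a single cake: body 58 x 58 mm, straight walls and a sloping roof up to 53 mm above its underside, then an upright card handle on the centre line along its x, 40 mm long and 10 mm thick, to 82 mm. The point lies on its centre line half-way up, 41 mm above its underside. 0.06 kg; absent in some starts
- cube2_mid (a point): white folded patisserie carry box for a single cake: body 58 x 58 mm, straight walls and a sloping roof up to 53 mm above its underside, then an upright card handle on the centre line along its x, 40 mm long and 10 mm thick, to 82 mm. The point lies on its centre line half-way up, 41 mm above its underside. 0.06 kg; absent in some starts
- tin_mid (a point): round brass-coloured tin, 59 mm across and 50 mm high, with a round dark wooden knob 18 mm across in the middle of its lid, up to 82 mm above its underside. The point lies on its axis half-way up, 41 mm above its underside. 0.09 kg; absent in some starts
- slim1_mid (a point): slim brass-coloured biscuit tin: body 59 (its x) x 28 (its y) mm and 50 mm high, with a square dark wooden knob 14 x 14 mm in the middle of its lid, up to 82 mm above its underside. The point lies on its centre line half-way up, 41 mm above its underside. 0.07 kg; absent in some starts
- slim2_mid (a point): slim brass-coloured biscuit tin: body 59 (its x) x 28 (its y) mm and 50 mm high, with a square dark wooden knob 14 x 14 mm in the middle of its lid, up to 82 mm above its underside. The point lies on its centre line half-way up, 41 mm above its underside. 0.07 kg; absent in some starts
- carton: open cardboard delivery carton, loose on the bench, 0.22 kg empty; outside 274 (its x) x 144 (its y) mm and 60 mm high, walls and floor 5 mm, so 264 x 134 mm inside; origin at the centre of its underside. The full set of seven pieces fills it, standing in two rows along its x; it stands within 0.15 rad of square to the bench at the start and slides on the bench
- mat: black ribbed rubber pick-up mat, 320 (its x) x 200 (its y) mm, lying flat on the bench to the left (+y) of the carton; 1 mm thick and no obstacle to sliding; origin at its centre
- spatula: bystander: offset spatula lying on the bench, 260 mm long (its x), 18 mm high; origin under its middle
- bowl: bystander: steel bowl, 130 mm across and 60 mm high; origin at the centre of its underside
- shaker: bystander: aluminium sugar shaker, 62 mm across and 120 mm high; origin at the centre of its underside

How it is judged:
By the outcome, as a careful person would: the job done as asked, in the order asked, and still so for the second after the job is handed in, with the robot touching nothing.
Of loaf2, cube1, cube2, tin, slim1, slim2 only 4 to 6 are there at a start; the rules pass over those that are not, and their reading is None.
At some moment in a run one of carton, loaf1, loaf2, tin may be knocked a few centimetres aside while the robot is not near it.
It also fails if it takes over 210 s, if anything falls off the work surface, if the arm or the gripper's body presses on something with over 40 N, if the wrist force passes 120 N, or if a joint passes its speed limit or range.

## Working session

There is one attempt and no reset: what is moved stays moved. The work goes in short steps, each a Python script; the robot and the scene stay as the last script left them, time stands still between calls to the robot, and variables do not carry over. Pictures are saved under pics/ and viewed, at most 14 in all, crops included, and the job is handed in when it is done.

```bash
ls; mkdir -p pics; python3 - <<'E'
from workcell import bot
import cv2,numpy as np
for n in ("scene","top"):
    c=bot.read_camera(n); cv2.imwrite(f"pics/{n}0.png",c["pixels"])
    R=np.array(c["R"]);t=np.array(c["t"]);print(n,c["fx"],c["fy"],c["cx"],c["cy"],R.round(3).tolist(),(-R.T@t).round(3))
print(bot.current_clock(),bot.current_tool_rot())
E
```

```text
pics
scene 436.97819342800926 436.97819342800926 315.70494945359127 198.81742402305605 [[-0.662, 0.749, -0.005], [0.489, 0.426, -0.761], [-0.568, -0.507, -0.649]] [1.231 0.594 0.821]
top 429.21837218475775 429.21837218475775 318.2614892143048 201.84518979095293 [[-0.014, -1.0, -0.012], [-0.991, 0.015, -0.131], [0.131, 0.01, -0.991]] [ 0.353 -0.005  1.377]
0.1 [-3.63193794e-01 -3.12001384e+00  2.53254657e-03]
```

View pics/top0.png

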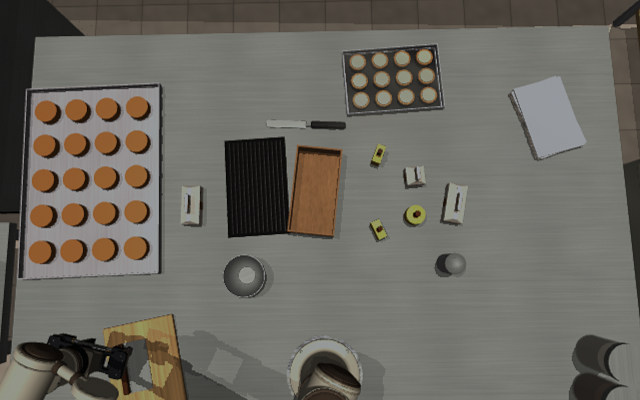

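View pics/scene0.png

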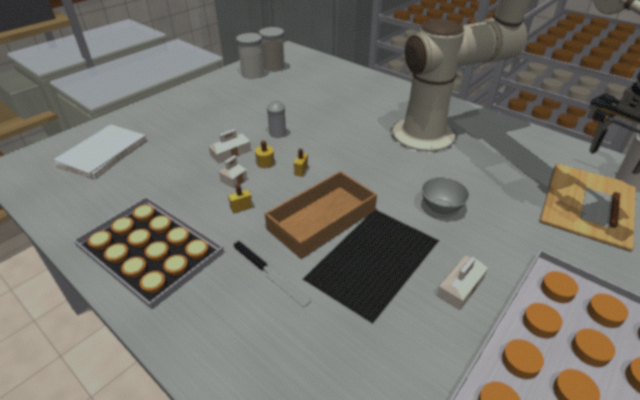

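Top view: loaves at (191,205) and (455,203), a cube at (415,177), the tin at (416,215), slims at (379,155) and (379,230). That makes 6 pieces. The carton is at (315,192) and the mat at (256,187). Next I'll write helpers and look from the wrist camera above the group and above the carton.

```bash
cat > h.py <<'E'
from workcell import bot
import cv2,numpy as np
from scipy.spatial.transform import Rotation as Ro
def pix2w(c,uv,z):
    R=np.array(c["R"]);t=np.array(c["t"]);o=-R.T@t
    d=R.T@np.array([(uv[0]-c["cx"])/c["fx"],(uv[1]-c["cy"])/c["fy"],1.]);return (o+d*(z-o[2])/d[2])
def w2pix(c,X):
    p=np.array(c["R"])@np.array(X)+np.array(c["t"]);return np.array([c["fx"]*p[0]/p[2]+c["cx"],c["fy"]*p[1]/p[2]+c["cy"]])
def rot(yaw):  # tool down, closing axis (tool y) along world angle yaw (mod pi)
    y=np.array([np.cos(yaw),np.sin(yaw),0]);z=np.array([0,0,-1.]);x=np.cross(y,z)
    return Ro.from_matrix(np.c_[x,y,z]).as_rotvec()
def best(pos,yaw):  # half-turn choice with most central last joint
    c=[]
    for k in (-1,0,1):
        q=bot.inverse_kinematics(list(pos),list(rot(yaw+k*np.pi)))
        if q is not None: c.append((abs(q[5]),tuple(rot(yaw+k*np.pi))))
    return list(min(c)[1])
def snap(n,f=None):
    c=bot.read_camera(n)
    if f: cv2.imwrite(f"pics/{f}.png",c["pixels"])
    return c
E
python3 - <<'E'
from h import *
import pickle
c=snap("top")
for n,uv,z in [("loafL",(191,205),.05),("loafR",(455,203),.05),("cube",(415,177),.05),("tin",(416,215),.05),("slimA",(379,155),.05),("slimB",(379,230),.05),("carton",(315,192),.03),("mat",(256,187),0),("bowl",(245,276),.03),("shaker",(453,264),.06),("spat",(306,125),.01)]:
    print(n,pix2w(c,uv,z).round(3))
for i,p in enumerate([(.43,-.28,.36),(.45,.05,.36)]):
    bot.goto(list(p),best(p,np.pi/2)); w=snap("wrist",f"w{i}"); pickle.dump(w,open(f"w{i}.pkl","wb"))
    R=np.array(w["R"]);print((-R.T@w["t"]).round(3),R.round(2).tolist(),w["fx"],bot.current_joints(),pix2w(w,(320,200),.05).round(3))
print(bot.current_clock())
E
```

```text
loafL [0.524 0.406 0.05 ]
loafR [ 0.518 -0.416  0.05 ]
cube [ 0.602 -0.296  0.05 ]
tin [ 0.482 -0.294  0.05 ]
slimA [ 0.674 -0.186  0.05 ]
slimB [ 0.438 -0.178  0.05 ]
carton [0.562 0.018 0.03 ]
mat [0.587 0.211 0.   ]
bowl [0.302 0.239 0.03 ]
shaker [ 0.331 -0.397  0.06 ]
spat [0.789 0.046 0.01 ]
[ 0.503 -0.279  0.53 ] [[0.0, -1.0, -0.0], [-0.97, -0.0, 0.26], [-0.26, 0.0, -0.97]] 318.9390035468475 [-8.11958459e-01 -5.79797430e-02  1.53917113e+00  1.12553783e-04
  1.66060433e+00  7.57699239e-01] [ 0.366 -0.275  0.05 ]
[0.523 0.049 0.53 ] [[0.0, -1.0, -0.0], [-0.97, -0.0, 0.26], [-0.26, 0.0, -0.97]] 318.9390035468475 [-1.59145078e-01 -2.20609738e-01  1.68513608e+00 -3.32399958e-04
  1.67724118e+00  1.41304364e+00] [0.385 0.054 0.05 ]
4.6583
```

View pics/w0.png

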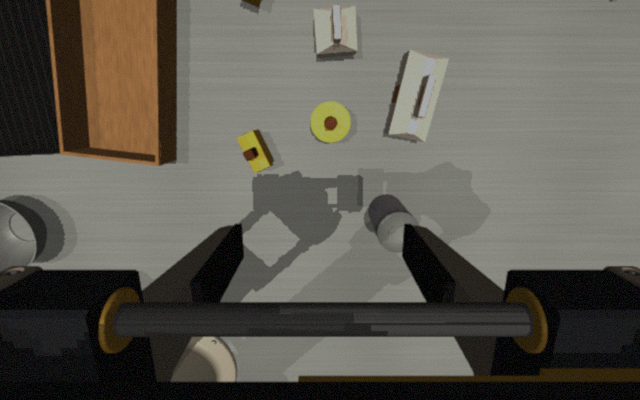

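View pics/w1.png

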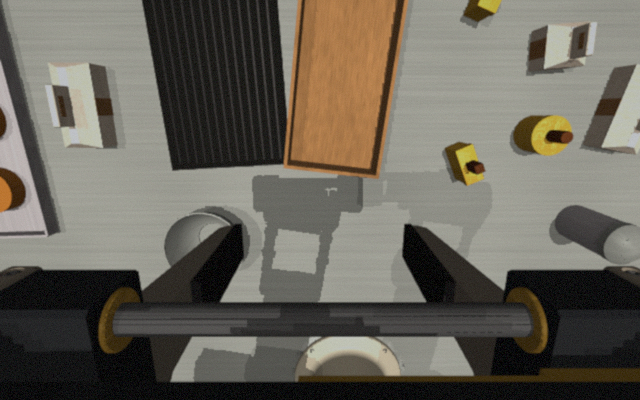

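Wrist views: w0 shows a slim at (254,151), the tin at (330,122), the right loaf at (419,95) and the cube at (335,30). w1 shows the carton with its near corners at (287,165) and (380,175), and the mat's near corners at (172,168) and (283,163). I'll build the blob and carton measurements and test them on these saved images.

```bash
cat >> h.py <<'E'
DIM=dict(loaf=(.122,.058),cube=(.058,.058),tin=(.059,.059),slim=(.059,.028))
def blob(c,xy,kind,z=None):
    """centre, yaw of long side, dims of the blob nearest to xy, corners taken at height z"""
    z=z if z is not None else (.05 if kind in("tin","slim") else .04)
    hsv=cv2.cvtColor(c["pixels"],cv2.COLOR_BGR2HSV);H,S,V=cv2.split(hsv)
    m=((S>140)&(V>60)) if kind in("tin","slim") else ((V>150)&(S<70)&(c["pixels"][...,0]>0))
    m=cv2.morphologyEx(m.astype(np.uint8),cv2.MORPH_OPEN,np.ones((3,3)))
    m=cv2.morphologyEx(m,cv2.MORPH_CLOSE,np.ones((7,7)))
    n,lab,st,ce=cv2.connectedComponentsWithStats(m)
    out=[]
    for i in range(1,n):
        if st[i,4]<80: continue
        p=np.argwhere(lab==i)[:,::-1]; h=cv2.convexHull(p.astype(np.int32)).reshape(-1,2)
        w=np.array([pix2w(c,u,z)[:2] for u in h]); (cx,cy),(a,b),an=cv2.minAreaRect((w*1000).astype(np.float32))
        yaw=np.radians(an); 
        if a<b:a,b,yaw=b,a,yaw+np.pi/2
        out.append((np.hypot(cx/1000-xy[0],cy/1000-xy[1]),np.array([cx,cy])/1000,yaw,(a/1000,b/1000)))
    return min(out,key=lambda o:o[0]) if out else None
def brown(c,xy,z=.06,mn=2000):
    """carton outer rim"""
    H,S,V=cv2.split(cv2.cvtColor(c["pixels"],cv2.COLOR_BGR2HSV))
    m=((H<18)&(S>110)&(V>40)).astype(np.uint8); m=cv2.morphologyEx(m,cv2.MORPH_OPEN,np.ones((3,3)))
    n,lab,st,ce=cv2.connectedComponentsWithStats(m);o=[]
    for i in range(1,n):
        if st[i,4]<mn*.2: continue
        h=cv2.convexHull(np.argwhere(lab==i)[:,::-1].astype(np.int32)).reshape(-1,2)
        w=np.array([pix2w(c,u,z)[:2] for u in h]); (cx,cy),(a,b),an=cv2.minAreaRect((w*1000).astype(np.float32))
        yaw=np.radians(an)
        if a<b:a,b,yaw=b,a,yaw+np.pi/2
        yaw=(yaw+np.pi/2)%np.pi-np.pi/2
        o.append((np.hypot(cx/1000-xy[0],cy/1000-xy[1]),np.array([cx,cy])/1000,yaw,(a/1000,b/1000)))
    return min(o,key=lambda q:q[0]) if o else None
E
python3 - <<'E'
from h import *
import pickle
w=pickle.load(open("w0.pkl","rb"));px=w["pixels"]
hsv=cv2.cvtColor(px,cv2.COLOR_BGR2HSV)
for n,u in [("bench",(300,60)),("roofL",(405,95)),("roofR",(425,120)),("handle",(425,95)),("brass",(320,110)),("brass2",(258,140)),("knob",(330,124)),("cart",(140,60)),("rim",(168,100)),("cubeL",(325,40)),("cubeR",(347,40))]: print(n,hsv[u[1],u[0]])
for k,xy in [("loaf",(.518,-.416)),("cube",(.602,-.296)),("tin",(.482,-.294)),("slim",(.438,-.178))]: print(k,blob(w,xy,k))
c=snap("top");t=brown(c,(.562,.018));print("carton top",t)
for k,xy in [("slim",(.674,-.186)),("loaf",(.524,.406))]: print(k,blob(c,xy,k))
E
```

```text
bench [ 27  17 137]
roofL [ 32  20 167]
roofR [ 33  31 166]
handle [105   6 170]
brass [ 31 147 170]
brass2 [ 23 212  90]
knob [ 12 177  95]
cart [ 14 143 152]
rim [ 17 127  46]
cubeL [ 35  20 164]
cubeR [ 16  38 161]
loaf (np.float64(0.0039972663139790825), array([ 0.52123584, -0.4183468 ]), np.float64(2.9399576700830052), (0.1185191421508789, 0.057285438537597655))
cube (np.float64(0.010877324520434646), array([ 0.61287732, -0.29601062]), np.float64(1.65029775234762), (0.05710971069335938, 0.05668338394165039))
tin (np.float64(0.01027879994140914), array([ 0.47863733, -0.2842868 ]), np.float64(0.8308845553418381), (0.055584339141845705, 0.039608985900878906))
slim (np.float64(0.0040865755990693595), array([ 0.442082  , -0.17780669]), np.float64(0.4485913095494079), (0.05728445816040039, 0.03577057647705078))
carton top (np.float64(0.05605992370266445), array([0.6176806 , 0.01148959]), np.float64(1.461115235722474), (0.14187158203125, 0.1350148620605469))
slim (np.float64(0.2027901262559825), array([0.6197619 , 0.00940231]), np.float64(1.4412754845497104), (0.133723876953125, 0.12816976928710938))
loaf (np.float64(0.00925680528183532), array([0.52907294, 0.41374298]), np.float64(3.12819002908786), (0.10797870635986329, 0.05247228240966797))
```

```bash
sed -i 's/(S>140)&(V>60)/(S>85)\&(V>50)/' h.py; cat >> h.py <<'E'
OFF=.073; UP=.25; G=.056
def carton(near=(.562,.018),tag=None):
    p=(near[0]-OFF,near[1],.36); bot.goto(list(p),best(p,np.pi/2))
    return brown(snap("wrist",tag),near,.06)
def measure(kind,xy,tag=None):
    for i in range(2):
        p=(xy[0]-OFF,xy[1],.22); bot.goto(list(p),best(p,np.pi/2))
        d,cxy,yaw,dim=blob(snap("wrist",tag),xy,kind)
        print(kind,"at",cxy.round(4),"yaw",round(float(yaw),3),"dim",np.round(dim,3),"moved",round(float(d),4))
        xy=cxy
        if d<.012: break
    ok=all(abs(a-b)<.009 for a,b in zip(dim,DIM[kind]))
    return xy,yaw,ok
def pick(xy,close):  # close = world angle of closing direction
    p=(xy[0],xy[1],.16); r=best(p,close)
    bot.goto(list(p),r); bot.set_gripper(.5)
    bot.line_to([xy[0],xy[1],G],r,.12)
    bot.set_gripper(0.,12); bot.hold(.1)
    o=bot.current_opening(); e=bot.current_ee_pos()
    print("grip opening mm",round(o*92,1),"force",round(float(np.max(bot.current_grip_force())),1),"tcp",np.round(e,4))
    bot.line_to([xy[0],xy[1],UP],r,.2)
    return o
def place(C,yaw,slot):
    c,s=np.cos(yaw),np.sin(yaw); x=C[0]+c*slot[0]-s*slot[1]; y=C[1]+s*slot[0]+c*slot[1]
    p=[x,y,UP]; r=best(p,yaw+np.pi/2); bot.goto(p,r); bot.hold(.2)
    f0=np.array(bot.current_contact_force()); zt=G+.005
    bot.line_to([x,y,.11],r,.15); bot.line_to([x,y,zt+.004],r,.04)
    z=zt+.004
    while z>zt-.002:
        z-=.001; bot.line_to([x,y,z],r,.02); f=np.array(bot.current_contact_force())-f0
        if f[2]>.6: break
    print("set at z-zt",round(z-zt,4),"df",f.round(2),"xy",np.round([x,y],4),"grip",round(bot.current_opening()*92,1))
    o=bot.current_opening(); bot.set_gripper(min(1,o+.11)); bot.hold(.15)
    bot.line_to([x,y,.16],r,.12); print("t",round(bot.current_clock(),1))
SLOT=dict(loaf1=(-.057,.033),cube=(.047,.033),slim1=(.104,.033),loaf2=(-.057,-.033),tin=(.047,-.033),slim2=(.104,-.033))
E
python3 - <<'E'
from h import *
print("carton",carton(tag="c0"))
xy,yaw,ok=measure("loaf",(.521,-.418),"m0")
print("carton top",brown(snap("top"),(.562,.018)))
print(ok,bot.current_clock())
E
```

```text
carton (np.float64(0.006261369729997768), array([0.56650586, 0.02234764]), np.float64(-0.11722502749229058), (0.2731309814453125, 0.1448704833984375))
loaf at [ 0.5205 -0.4187] yaw 2.942 dim [0.12  0.058] moved 0.0009
carton top (np.float64(0.005801267810927594), array([0.5570058 , 0.02095172]), np.float64(-0.11819162180993459), (0.25893243408203126, 0.14541815185546875))
True 6.8583
```

View pics/m0.png

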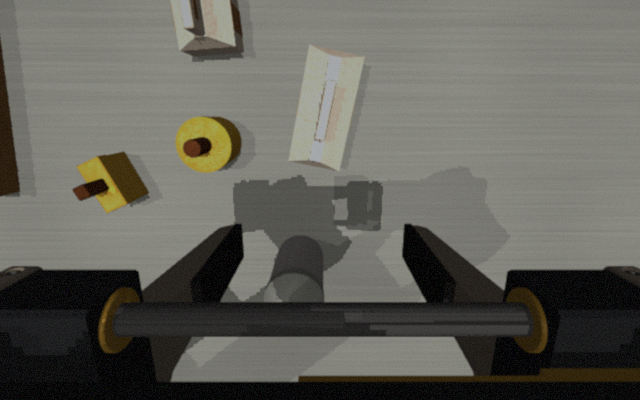

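View pics/c0.png

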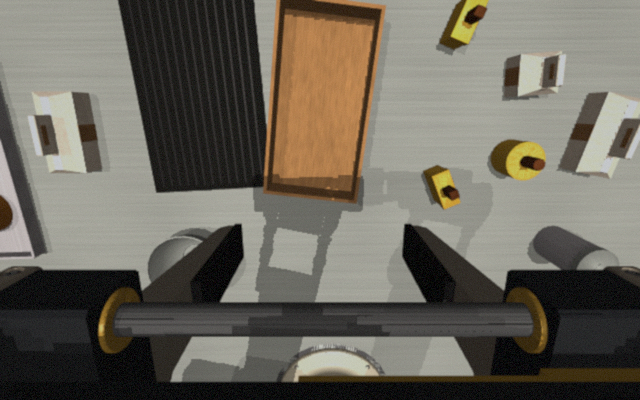

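m0 shows the right loaf nearly under the camera at (330,108) with its handle along the long axis. c0 shows the whole rim, corners (277,0), (385,5), (264,192) and (357,202), and the measured size matches the carton. Now I'll pick and place the first loaf.

```bash
cat >> h.py <<'E'
C0=np.array([.5665,.0223]);YAW0=-.117;TOP0=np.array([.5570,.0210])
def topcheck():
    b=brown(snap("top"),TOP0)
    print("carton top",b[1].round(4),round(float(b[2]),3),np.round(b[3],3)); return b
E
python3 - <<'E'
from h import *
o=pick((.5205,-.4187),2.942+np.pi/2)
b=topcheck()
if .006<o*92/1000<.014 and np.hypot(*(b[1]-TOP0))<.006: place(C0,YAW0,SLOT["loaf2"])
snap("wrist","p1")
E
```

```text
grip opening mm 10.2 force 12.0 tcp [ 0.5204 -0.4187  0.0559]
carton top [0.557 0.021] -0.118 [0.259 0.145]
set at z-zt -0.001 df [-3.14  1.02  7.59] xy [ 0.506  -0.0038] grip 10.2
t 17.9
```

View pics/p1.png

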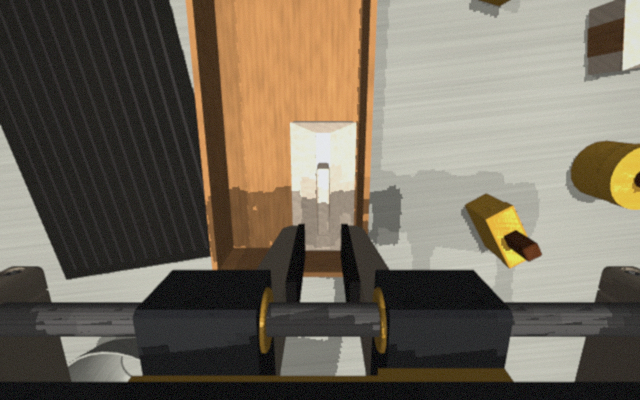

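p1 shows the loaf upright in the carton at (323,185), clear of the walls. Next come the tin and the near slim, with guards.

```bash
cat >> h.py <<'E'
def job(kind,xy,slot,width,near=None):
    xy,yaw,ok=measure(kind,xy)
    if not ok: print("STOP dims"); return False
    b=topcheck()
    if np.hypot(*(b[1]-TOP0))>.006: print("STOP carton"); return False
    if kind=="tin": close=YAW0+np.pi/2
    elif kind=="slim": close=yaw
    elif kind=="cube": close=(yaw+np.pi/4)%(np.pi/2)-np.pi/4+np.pi/2
    else: close=yaw+np.pi/2
    o=pick(xy,close)
    if abs(o*.092-width)>.004: print("STOP grip"); return False
    place(C0,YAW0,SLOT[slot]); return True
E
python3 - <<'E'
from h import *
job("tin",(.482,-.290),"tin",.018) and job("slim",(.442,-.178),"slim2",.014)
snap("wrist","p2")
E
```

```text
tin at [ 0.4848 -0.2898] yaw 0.003 dim [0.058 0.058] moved 0.0028
carton top [0.557 0.021] -0.118 [0.259 0.145]
grip opening mm 17.8 force 12.0 tcp [ 0.485  -0.2899  0.0562]
set at z-zt 0.0 df [-0.6  -0.34  0.86] xy [ 0.6093 -0.016 ] grip 17.6
t 29.2
slim at [ 0.4406 -0.174 ] yaw 0.423 dim [0.059 0.028] moved 0.0042
carton top [0.557  0.0209] -0.118 [0.259 0.145]
grip opening mm 13.8 force 12.0 tcp [ 0.4407 -0.1741  0.0561]
set at z-zt 0.003 df [0.5  0.2  0.63] xy [ 0.6659 -0.0226] grip 14.0
t 41.8
```

View pics/p2.png

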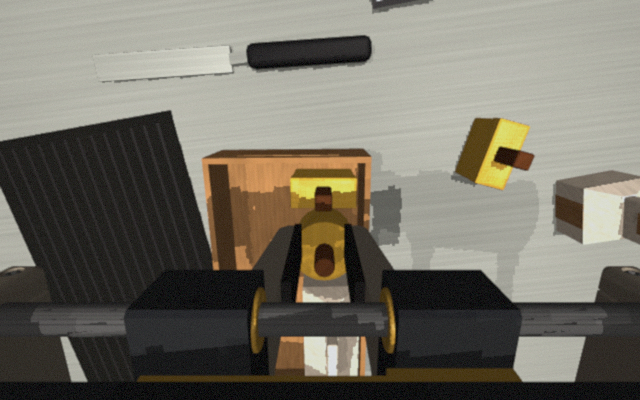

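p2 shows the tin at (323,245) and the slim at (323,185), both upright in the right-hand row. The slim's touchdown triggered early on force noise, so I'll raise the threshold for the rest.

```bash
sed -i 's/bot.line_to(\[x,y,z\],r,.02); f=/bot.line_to([x,y,z],r,.02); bot.hold(.1); f=/; s/f\[2\]>.6/f[2]>1.5/' h.py
python3 - <<'E'
from h import *
job("slim",(.674,-.186),"slim1",.014) and job("cube",(.611,-.296),"cube",.010)
snap("wrist","p3")
E
```

```text
slim at [ 0.6802 -0.1818] yaw 2.769 dim [0.059 0.028] moved 0.0075
carton top [0.5564 0.019 ] -0.123 [0.26  0.143]
grip opening mm 13.9 force 12.0 tcp [ 0.6803 -0.1818  0.0561]
set at z-zt -0.001 df [-0.62 -0.34  5.89] xy [0.6736 0.0429] grip 14.0
t 54.2
cube at [ 0.6112 -0.2961] yaw 1.636 dim [0.059 0.057] moved 0.0002
carton top [0.5564 0.0193] -0.112 [0.259 0.145]
grip opening mm 10.3 force 12.0 tcp [ 0.6111 -0.296   0.0559]
set at z-zt -0.001 df [-3.71 -0.34  5.45] xy [0.617  0.0496] grip 10.3
t 68.1
```

View pics/p3.png

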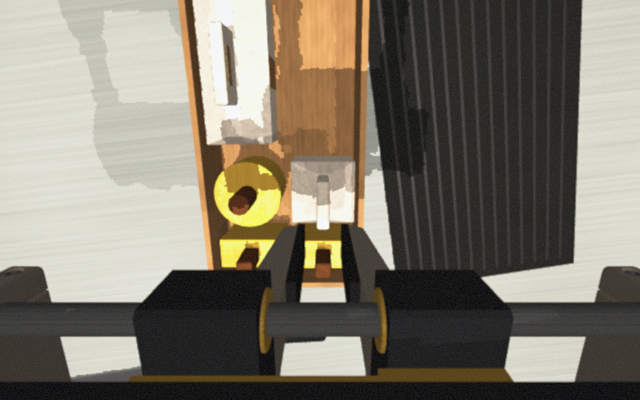

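p3 is seen after a half turn. It shows five pieces upright in place, with the free slot for the last loaf at (320,60). Next is the left loaf.

```bash
python3 - <<'E'
from h import *
job("loaf",(.529,.413),"loaf1",.010)
p=(.57-OFF,.10,.36); bot.goto(list(p),best(p,np.pi/2))
w=snap("wrist","p4"); import pickle; pickle.dump(w,open("w4.pkl","wb"))
print(brown(w,C0)); 
m=(w["pixels"].max(2)<60).astype(np.uint8); m=cv2.morphologyEx(m,cv2.MORPH_CLOSE,np.ones((7,7)))
n,lab,st,ce=cv2.connectedComponentsWithStats(m)
for i in range(1,n):
    if st[i,4]>3000:
        h=cv2.convexHull(np.argwhere(lab==i)[:,::-1].astype(np.int32)).reshape(-1,2)
        print(cv2.minAreaRect(np.array([pix2w(w,u,0)[:2] for u in h]).astype(np.float32)),st[i])
print(bot.current_clock())
E
```

```text
loaf at [0.4484 0.429 ] yaw 1.571 dim [0.733 0.334] moved 0.0822
loaf at [0.3674 0.4347] yaw 1.573 dim [0.749 0.335] moved 0.0812
STOP dims
(np.float64(0.0014035366835296363), array([0.56606458, 0.02096571]), np.float64(-0.10809251548219034), (0.273120849609375, 0.1452522888183594))
((0.5801680088043213, 0.21145617961883545), (0.30142030119895935, 0.19914166629314423), 3.242831230163574) [  176     0   145   196 24125]
((0.18098703026771545, 0.10763806104660034), (0.38581907749176025, 1.3269962072372437), 0.20855078101158142) [    0   224   640   176 60774]
72.3583
```

View pics/p4.png

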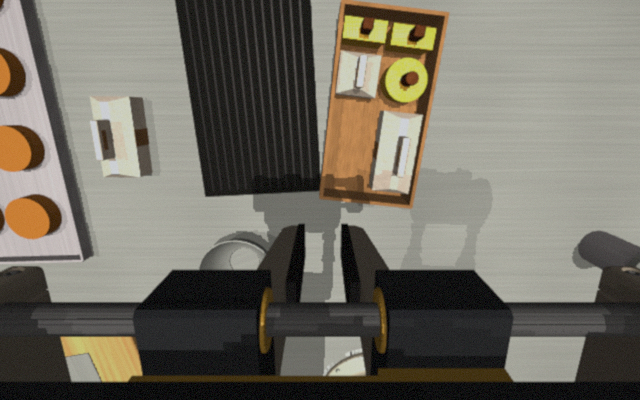

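p4 shows the five packed pieces, the free slot at (345,155), the remaining loaf at (120,137), and the mat's near edge from (205,195) to (320,190). The bench is brighter on this side, so I'll choose the white threshold by fit to the known size.

```bash
sed -i 's/def blob(c,xy,kind,z=None):/def blob(c,xy,kind,z=None):\n    r=[b for b in (blob1(c,xy,kind,z,th) for th in range(145,240,5)) if b and b[0]<.07]\n    return min(r,key=lambda b:abs(b[3][0]-DIM[kind][0])+abs(b[3][1]-DIM[kind][1]))\ndef blob1(c,xy,kind,z,T):/; s/(V>150)&(S<70)/(V>T)\&(S<70)/; s/^C0=.*/C0=np.array([.5661,.0210]);YAW0=-.110;TOP0=np.array([.5564,.0193])/' h.py
python3 - <<'E'
from h import *
import pickle
w=pickle.load(open("w4.pkl","rb"));print(blob(w,(.527,.41),"loaf"))
job("loaf",(.527,.411),"loaf1",.010)
p=(.58-OFF,.10,.36); bot.goto(list(p),best(p,np.pi/2))
w=snap("wrist","p5"); print(brown(w,C0),bot.current_clock())
E
```

```text
(np.float64(0.009009043482519307), array([0.52776611, 0.41897641]), np.float64(3.135909201507455), (0.11983067321777344, 0.06470358276367187))
loaf at [0.5278 0.4169] yaw 3.135 dim [0.121 0.058] moved 0.0059
carton top [0.5564 0.0193] -0.112 [0.259 0.145]
grip opening mm 9.8 force 12.0 tcp [0.5276 0.4168 0.0558]
set at z-zt 0.0 df [-0.73  0.31  1.67] xy [0.5131 0.0601] grip 10.1
t 86.2
(np.float64(0.0003026848458566453), array([0.56590619, 0.0212325 ]), np.float64(-0.1072502907874533), (0.2731560974121094, 0.14558311462402343)) 87.1083
```

View pics/p5.png

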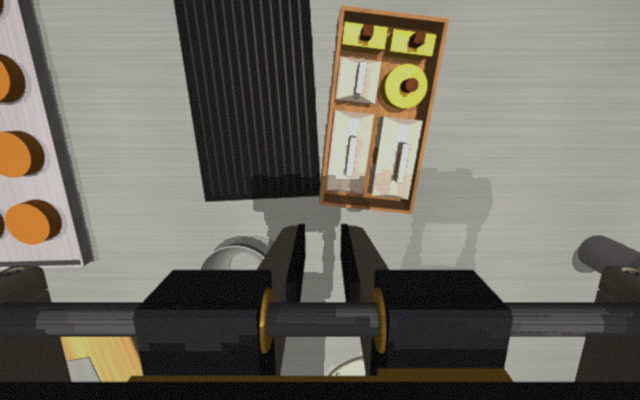

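p5 shows all six pieces upright in the carton, between (325,10) and (445,210). Now I'll push the -y wall with both open fingers along an arc to about 75 %, then look again.

```bash
cat >> h.py <<'E'
def pose_push(P,gap,z):  # P=(x,y,yaw) of carton; tool behind its -y wall
    x,y,a=P; d=.072+.010+gap
    return [x+np.sin(a)*d,y-np.cos(a)*d,z]
def prot(a):  # closing axis along carton x; half-turn with the camera on the far (-y) side if possible
    return best([.55,0,.25],a)
def push(A,B,frac=1.,z=.025,n=6):
    A,B=np.array(A),np.array(B)
    p=pose_push(A,.035,.25); r=best(p,A[2]); k=A[2] if np.allclose(r,rot(A[2])) else (A[2]+np.pi if np.allclose(r,rot(A[2]+np.pi)) else A[2]-np.pi)
    R=lambda a: list(rot(a+k-A[2]))
    bot.goto(p,R(A[2])); bot.set_gripper(1.); bot.line_to(pose_push(A,.035,z),R(A[2]),.15); bot.hold(.2)
    f0=np.array(bot.current_contact_force()); bot.line_to(pose_push(A,.004,z),R(A[2]),.06)
    for s in np.linspace(0,frac,n+1):
        P=A+(B-A)*s; bot.line_to(pose_push(P,0,z),R(P[2]),.06)
        print(round(float(s),2),(np.array(bot.current_contact_force())-f0).round(2))
    bot.line_to(pose_push(P,.03,z),R(P[2]),.08); bot.line_to(pose_push(P,.03,.25),R(P[2]),.2)
def look(xy,tag):
    p=(xy[0]-OFF,xy[1],.36); bot.goto(list(p),best(p,np.pi/2)); w=snap("wrist",tag)
    b=brown(w,xy); print("carton",b[1].round(4),round(float(b[2]),4),np.round(b[3],3),"t",round(bot.current_clock(),1)); return w,b
E
python3 - <<'E'
from h import *
push((.566,.0213,-.108),(.589,.212,.057),.75)
look((.583,.165),"p6")
E
```

```text
0.0 [ 0.22 -1.72  0.73]
0.12 [-0.42  0.17 -0.13]
0.25 [-0.81 -1.05 -0.98]
0.38 [-1.14  0.27  0.59]
0.5 [ 0.03 -0.11  0.33]
0.62 [-0.66  0.38  0.29]
0.75 [-1.86 -0.9   0.44]
carton [0.5822 0.1671] 0.0176 [0.275 0.145] t 99.0
```

View pics/p6.png

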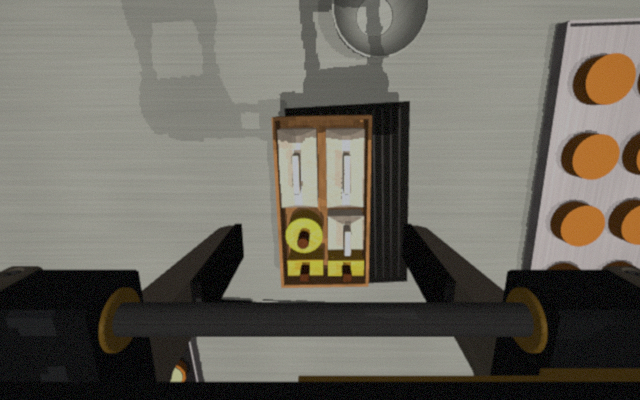

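p6 (half-turned view) shows the carton partly on the mat, with its rim from (273,118) to (372,287). The mat corners are at (285,107), (410,101) and (407,280). I'll compute the mat pose from these and finish the push.

```bash
python3 - <<'E'
from h import *
c=bot.read_camera("wrist")
a,b,d=[pix2w(c,u,.001)[:2] for u in((285,107),(410,101),(407,280))]
print(a.round(4),b.round(4),d.round(4),"w",np.hypot(*(a-b)),"l",np.hypot(*(d-b)))
v=d-b; m=(a+d)/2; yaw=np.arctan2(v[1],v[0]); u=(a-b); yaw2=np.arctan2(u[1],u[0])+np.pi/2
print("mat",m.round(4),yaw,yaw2)
if np.hypot(m[0]-.589,m[1]-.212)<.012 and abs(yaw-.05)<.03:
    push((.5822,.1671,.0176),((m[0]+.589)/2,(m[1]+.212)/2-.0025,.053),1.,n=3)
    look((.588,.211),"p7")
E
```

```text
[0.4338 0.1055] [0.4245 0.3046] [0.7418 0.3215] w 0.1992818847077434 l 0.3177584762900265
mat [0.5878 0.2135] 0.05346092512715094 0.04657276140679678
0.0 [ 1.16 -1.06  0.84]
0.33 [ 0.76 -0.31  0.27]
0.67 [-0.11 -0.07  0.2 ]
1.0 [0.83 0.53 0.72]
carton [0.5885 0.2123] 0.0503 [0.275 0.146] t 107.4
```

```bash
ls pics
```

```text
c0.png
m0.png
p1.png
p2.png
p3.png
p4.png
p5.png
p6.png
p7.png
scene0.png
top0.png
w0.png
w1.png
```

View pics/p7.png

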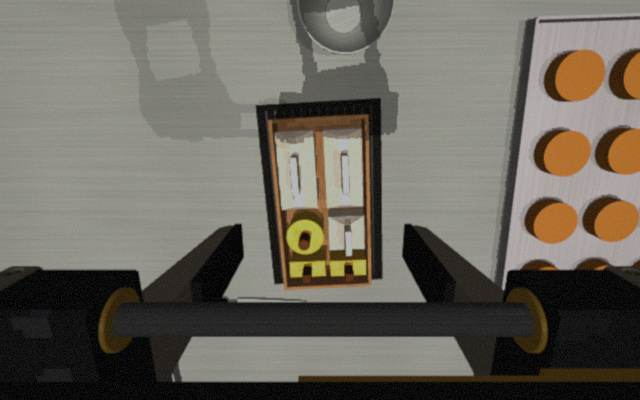

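p7 shows the carton with all six pieces inside. Mat margin shows on three sides; at the far end, row 288, the rim overlaps the mat edge only by parallax. Carton and mat centres agree to about 1 mm and their yaw to about 5 mrad. The robot is clear, so I'll hand in.

```bash
python3 -c "
from workcell import bot
print(bot.job_done())"
```

```text
the job is handed in; nothing more can be done
None
```

I packed all six pieces upright in the carton, slid it onto the mat centred and square to within a few millimetres, and handed the job in; one slim tin may have dropped up to 3 mm because its touchdown triggered early.

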